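# Seat the crown press on its rest

## Task

Put the wooden crown press away on its rest: pick it up by its handle, set it down on the rest's round tray and feel it gently into place until its foot lies flat inside the low rim, with no edge riding on or hanging over the rim, then let go. The tray's slide is delicate, so never bear on the rest with more than 25 N, and leave the other things on the bench where they are.

Things in the scene. Friction and masses are not known exactly. Their poses are not given: they have to be found in the camera images.
- press: The crown press: a loose turned wooden smoothing weight (mid-brown foot, darker handle), 0.28 to 0.56 kg. Round flat foot 96 mm across, 22 mm thick, its bottom edge rounded 1 mm; a 32 mm thick neck; on top a block handle. Origin: centre of the underside; z up.
- press_handle (a point): Centre of the press's block handle, 57 mm above its underside. The handle is 56 mm long (along x), 28 mm wide (along y) and 42 mm tall (36 to 78 mm above the underside). Grip it across its 28 mm.
- rest: The rest: a grey metal base 150 x 150 mm, fixed to the bench, carrying a clamped swivel and slide with a round dark wooden tray on top. Origin: centre of the base's underside, at bench height; z up. The delicate slide stays put under pushes within the allowed force: nothing (press or gripper) may load the rest with more than 25 N.
- rest_mid (a point): Point 50 mm above the base's centre, level with the tray's inner floor. The tray's true centre is NOT here: the swivel and slide are clamped so that it lies 6 to 12 mm away horizontally, in any direction; no reading gives this offset or its direction. Site axes: as the base's.
- rest_rim (a point): Point 56 mm above the base's centre, level with the top of the tray's rim (rim 5 mm thick, 6 mm high, 109 mm across outside). The recess inside is 99 mm across, 3 mm wider than the press's foot. Set down off centre, the foot bears on the rim on the side towards which the press is off, so the push back is felt on that side.
- brush_a: pale-haired wooden hat brush lying hair down, head 120 x 44 x 40 mm, thin handle to its -x reaching 138 mm from the origin; origin under the head's centre; a bystander, leave where it is
- brush_b: dark-haired wooden hat brush, same size and origin as the other; a bystander, leave where it is
- block_a: cork rubbing block 90 x 55 x 35 mm; origin under its centre; a bystander, leave where it is
- block_b: clay-brown rubbing block 90 x 55 x 35 mm; origin under its centre; a bystander, leave where it is
- band_a: wooden band ring lying flat, 124 mm across, 30 mm high, open in the middle; origin under its centre; a bystander, leave where it is
- jar: closed jar 68 mm across, 85 mm tall; origin under its centre; a bystander, leave where it is
- screwdriver: wood-handled screwdriver 200 mm long lying along its x axis; a bystander, leave where it is
Things that resemble listed ones, but are neither listed nor needed, are in the scene too. What is shaped like the press but yellow is not meant.

How it is judged (in metres and radians):
On the way:
1. the press is lifted off the bench (height (world z) of press above 0.03 m and contact force between the fingers and press above 1 N), for 0.2 s.
At the end, for the whole second after the job is handed in: The press stands upright (within 0.03 rad) and at rest on the rest's inner floor, inside the rim (its underside within 2 mm of the floor's height, 50 mm above the bench, and within 18 mm of the base's centre line), let go (z of press in the frame of rest between 0.047 and 0.052 m and angle between press's own z axis and vertical below 0.03 rad and horizontal distance between press and rest below 0.018 m and linear speed of press below 0.02 m/s and contact force between press and rest above 0.5 N); the robot touches nothing.
It fails at once if the rest is loaded with more than 25 N (contact force between rest and anything else above 25 N).
It fails at once if a bystander is moved by more than 25 mm (distance of any of brush_a, brush_b, block_a, block_b, band_a, jar, screwdriver from where it was at the start of the episode above 0.025 m).
It also fails if it takes over 42 s, if anything falls off the work surface, if the arm or the gripper's body presses on something with over 40 N, if the wrist force passes 120 N, or if a joint passes its speed limit or range.

## Robot

A 6-joint arm with a two-finger parallel gripper is mounted at the origin on the work surface. World frame = base frame: x ahead of the robot, y to its left, z up, the work surface at z = 0. Lengths are in mm, angles in rad, forces in N, time in s.
With the tool pointing down it reaches from about 275 to 825 mm from the base axis. Payload 5.2 kg.
Tool frame: the origin (TCP) lies at the very end of the fingers, on their centre line; the grasp point (between the pads) lies 19 mm behind it; z points along the fingers, y is the line along which they close (so a half turn about z gives the same grasp; the last joint's range is limited). The gripper opens to 93 mm and grips with 3 to 60 N. Pads are 15 mm wide; open, the fingers measure 128 mm over their backs; the gripper's body (75 mm by 188 mm) begins 65 mm behind the grasp point.
Start: joints at [-1.363, 0.259, 1.535, -0, 1.348, -0.203], TCP at [219.659, -504.237, 218.653] pointing down, gripper open.
Joint ranges: [-3.14, 3.14], [-0.91, 2.08], [0.19, 2.58], [-1.22, 4.36], [0.22, 2.71], [-3.12, 3.12]. Speed limits (rad/s): [2.57, 2.57, 3.14, 3.14, 3.14, 3.14].

## Interface

Orientations are given as [roll, pitch, yaw] about the fixed x, y, z axes, in that order (R = Rz(yaw) Ry(pitch) Rx(roll)).
In Python, from bench import robot gives the robot as it stands. The module is installed in compiled form; this text tells all that it offers. Calls block until the motion is done:
- robot.move_ptp(position, orientation): joint-space move of the TCP to a pose.
- robot.move_linear(position, ori=None, speed=150, f_stop=None): straight line of the TCP; ori=None keeps the orientation; speed is the mean speed in mm/s. With f_stop (N) it stops when the force on the tool has changed by that much, and returns True; else False.
- robot.move_j(angles): joint-space move.
- robot.move_gripper(opening): opening from 0.0 (shut) to 1.0 (fully open); the grip force is fixed at half the most; returns when the fingers have stopped.
- robot.sleep(seconds).
- robot.inverse_kinematics(position, orientation): joint angles nearest the present ones, or None.
- robot.get_image(name): name is "scene" or "top"; returns a dict with "img" (420x560x3 uint8, blue, green, red), "fovy" (degrees; the focal length in pixels is half the picture's height over the tangent of half this angle, whatever the lens; pixels are square), "cx", "cy" (the principal point, pixels), "eye" and "orientation" of the camera in the world. Camera axes: x right, y down, z forward; pixel columns grow to the right and rows downward; lengths in mm; the calibration is good to about 2 mm. A picture is of the moment at which its call begins. There is no depth.
A pose or a line that the arm cannot do raises robot.MotionError and nothing moves.
- robot.hand_in(): hands the job in; it is judged then, once.
Readings, each from a call of its own:
- robot.current_t(): time.
- robot.current_qpos(): joint angles.
- robot.current_joint_vel(): joint speeds.
- robot.current_joint_efforts(): joint torques, N m.
- robot.current_tcp_pos(): TCP position.
- robot.current_eef_rot(): TCP orientation.
- robot.current_contact_force(): force on the tool from outside, world axes, zero at the start.
- robot.current_ft_torque(): the same for the moment, N m.
- robot.current_gripper_width(): opening from 0.0 (shut) to 1.0 (fully open).
- robot.current_finger_force(): force on a finger pad.
Only numpy, scipy, OpenCV 4.12 (cv2) and the standard library are available. Lean on these libraries where they do the work, as an engineer would, in place of code of your own. Each camera call takes 0.05 s, during which the arm holds its last target. There are 200 camera calls.

## Working session

There is one attempt and no reset: what is moved stays moved. The work goes in short steps, each a Python script; the robot and the scene stay as the last script left them, time stands still between calls to the robot, and variables do not carry over. Pictures are saved under pics/ and viewed, at most 10 in all, crops included, and the job is handed in when it is done.

```bash
mkdir -p pics; python3 - <<'E'
from bench import robot
import cv2
for n in("scene","top"):
    d=robot.get_image(n); cv2.imwrite(f"pics/{n}0.png",d["img"]); print(n,{k:v for k,v in d.items() if k!="img"})
print(robot.current_t())
E
```

```text
scene {'fovy': 55.474619034525375, 'cx': 278.64701016430473, 'cy': 211.3816338294514, 'eye': array([1390.20393219,  364.33206522,  684.54576241]), 'orientation': array([-2.14420028, -0.01402843,  1.98280138])}
top {'fovy': 42.12689001496592, 'cx': 276.6454742916028, 'cy': 212.65000849593793, 'eye': array([ 393.07346954,   -7.06163412, 1481.43158847]), 'orientation': array([-3.05129132,  0.00336733, -1.57182059])}
0.1
```

View pics/scene0.png

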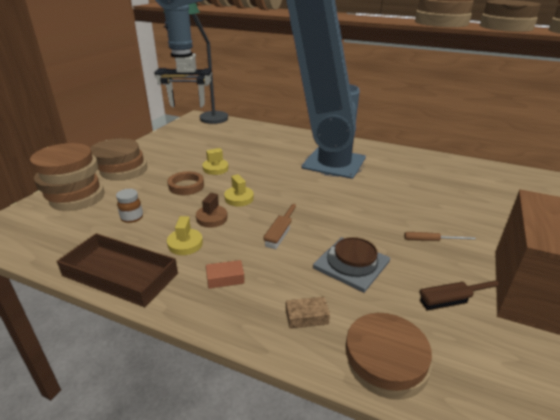

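View pics/top0.png

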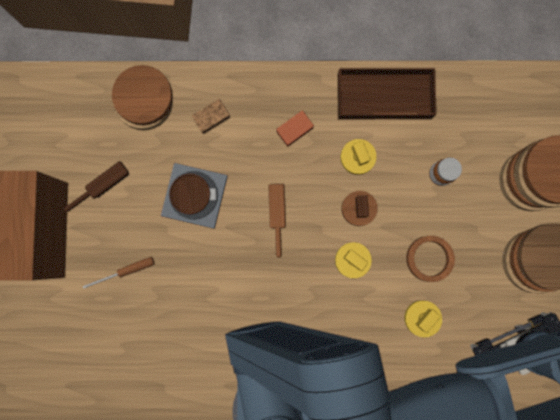

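The scene view shows the press at about (211,212), with yellow look-alikes around it and the rest at (353,258). In the top view the press foot is at (359,208), its dark handle at (362,206), and the rest at (195,195) with its tray at about (191,194). Next I'll zoom in and measure.

```bash
cat >h.py <<'E'
import numpy as np, cv2
from scipy.spatial.transform import Rotation as R
def ray(d,uv):
    f=d["img"].shape[0]/2/np.tan(np.radians(d["fovy"])/2)
    v=np.array([(uv[0]-d["cx"])/f,(uv[1]-d["cy"])/f,1.])
    return np.array(d["eye"]),R.from_euler("xyz",d["orientation"]).apply(v)
def onz(d,uv,z):
    e,v=ray(d,uv); return e+v*(z-e[2])/v[2]
E
python3 - <<'E'
from bench import robot
from h import *
d=robot.get_image("top"); s=robot.get_image("scene")
def crop(i,x,y,w,h): return cv2.resize(i[y:y+h,x:x+w],(400,300),interpolation=cv2.INTER_CUBIC)
a=[crop(d["img"],150,150,100,75),crop(d["img"],320,175,80,60),crop(s["img"],305,225,100,75),crop(s["img"],180,180,80,60)]
cv2.imwrite("pics/c1.png",np.vstack([np.hstack(a[:2]),np.hstack(a[2:])]))
for n,uv,z in[("foot",(359,208),22),("handle",(362,206),78),("base",(195,195.5),15),("tray",(191,194),56)]: print(n,onz(d,uv,z))
print(onz(s,(353,250),56),onz(s,(211,216),22))
E
```

```text
foot [ 537.48436338 -223.68454324   22.        ]
handle [ 537.12948383 -223.20230497   78.        ]
base [572.81324278 218.91261787  15.        ]
tray [571.78232505 223.18758784  56.        ]
[580.81426138 225.89211773  56.        ] [ 554.70095045 -211.54032325   22.        ]
```

View pics/c1.png

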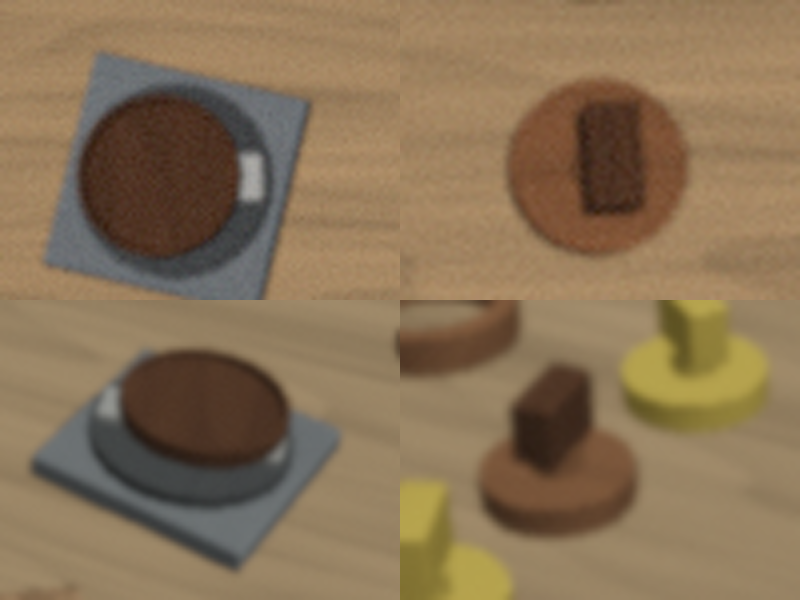

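Crop: the tray rim circle is clear in both views, offset left of the base centre in the top view. The handle's dark rectangle is nearly along the top picture's vertical. Now I'll fit them.

```bash
cat >>h.py <<'E'
def blob(d,mask,box):
    x,y,w,h=box; m=np.zeros_like(mask,np.uint8); m[y:y+h,x:x+w]=mask[y:y+h,x:x+w]
    m=cv2.morphologyEx(m,cv2.MORPH_OPEN,np.ones((3,3),np.uint8))
    return max(cv2.findContours(m,cv2.RETR_EXTERNAL,cv2.CHAIN_APPROX_NONE)[0],key=cv2.contourArea)
def circ(d,c,z):
    p=np.array([onz(d,q,z)[:2] for q in cv2.convexHull(c)[:,0].astype(float)],np.float32)
    (a,b),(w,h),t=cv2.fitEllipse(p); return np.round([a,b,w,h],1)
E
cat >m.py <<'E'
from bench import robot
from h import *
d=robot.get_image("top"); s=robot.get_image("scene")
def ch(i): i=cv2.GaussianBlur(i,(3,3),0).astype(int); return i[...,0],i[...,1],i[...,2]
for n,c,tb,fb in(("top",d,(160,160,62,65),(335,180,50,55)),("scene",s,(325,232,60,40),(190,185,45,45))):
    B,G,Rr=ch(c["img"])
    tray=(Rr-B>18)&(Rr<115); print(n,"tray z56",circ(c,blob(c,tray,tb),56))
    foot=(Rr-B>35)&(G<105); cf=blob(c,foot|((Rr<100)&(Rr-B>10)),fb)
    print(n,"foot z22",circ(c,cf,22),"z0",circ(c,cf,0))
    if n=="top":
        hc=blob(c,(Rr<95),fb); 
        p=np.array([onz(c,q,78)[:2] for q in hc[:,0].astype(float)],np.float32); r=cv2.minAreaRect(p); print("handle",r,np.round(cv2.boxPoints(r)))
        base=(B>=Rr-8)&(B<150); bc=blob(c,base,(150,155,85,80))
        for z in(10,15): p=np.array([onz(c,q,z)[:2] for q in bc[:,0].astype(float)],np.float32); print("base",z,cv2.minAreaRect(p))
E
python3 m.py
```

```text
top tray z56 [573.2 227.4 105.6 106.9]
top foot z22 [ 537.4 -223.2   93.3   98.4] z0 [ 539.5 -226.5   94.7   99.9]
handle ((535.878662109375, -221.86148071289062), (33.767738342285156, 54.579002380371094), 89.91793823242188) [[ 509. -239.]
 [ 563. -239.]
 [ 563. -205.]
 [ 509. -205.]]
base 10 ((574.4036865234375, 222.83718872070312), (146.24423217773438, 146.2845001220703), 76.5435791015625)
base 15 ((573.7874755859375, 222.0559844970703), (145.74729919433594, 145.7873992919922), 76.5435791015625)
scene tray z56 [578.6 232.1 107.4 118.2]
scene foot z22 [ 523.7 -226.3   97.2  210.2] z0 [ 494.9 -245.9  100.4  217.2]
```

```bash
python3 - <<'E'
from bench import robot
import numpy as np
P=np.pi
robot.move_ptp([537,-224,150],[P,0,0]); print(robot.current_t(),robot.current_qpos(),robot.current_eef_rot())
print(robot.move_linear([537,-224,40],speed=120,f_stop=8))
robot.move_gripper(0.0); print(robot.current_gripper_width()*93,robot.current_finger_force(),robot.current_contact_force(),robot.current_tcp_pos())
robot.move_linear([537,-224,130],speed=120)
print(robot.current_t(),robot.current_gripper_width()*93,robot.current_finger_force(),robot.current_contact_force(),robot.current_ft_torque())
import cv2
from h import *
i=robot.get_image("scene")["img"]; j=robot.get_image("top")["img"]
cv2.imwrite("pics/g.png",np.hstack([cv2.resize(i[100:250,140:290],(400,400)),cv2.resize(j[130:280,290:440],(400,400))]))
E
```

```text
1.8833 [-5.88047025e-01  3.67819672e-01  1.55481238e+00 -3.88103155e-04
  1.21850095e+00  9.83445629e-01] [ 3.14103468e+00 -1.80700515e-04 -5.62444392e-04]
False
28.074932289571645 29.258432686328888 [ 0.29021661 -0.71251726 -0.20194144] [ 537.02981217 -224.14548144   39.99842872]
4.875 27.878827590209003 29.29032862186432 [ 0.55189446  0.16148569 -2.40942759] [0.06045825 0.0007785  0.01461001]
```

View pics/g.png

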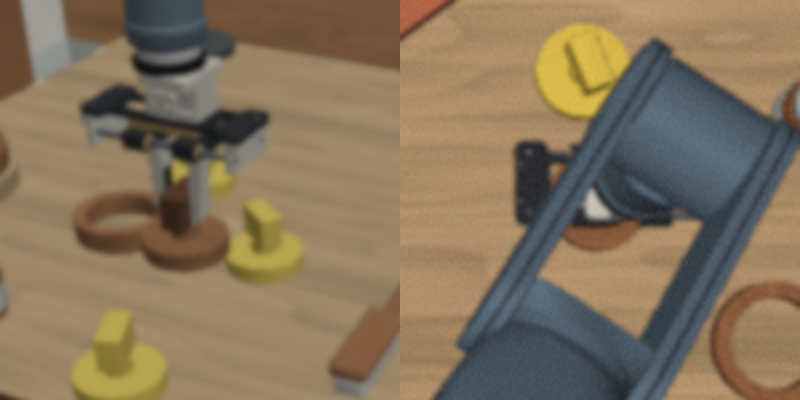

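The press is gripped at 28 mm and upright. The scene crop shows it clear of the bench at about (185,240). Next is carrying it over and feeling down.

```bash
cat >f.py <<'E'
from bench import robot
import numpy as np
def feel(x,y,zs=99,zend=88.5,f=3,v=8):
    robot.move_linear([x,y,zs],speed=25); robot.sleep(.25)
    F0=robot.current_contact_force();T0=robot.current_ft_torque()
    hit=robot.move_linear([x,y,zend],speed=v,f_stop=f)
    robot.sleep(.15)
    F=robot.current_contact_force()-F0;T=robot.current_ft_torque()-T0;p=robot.current_tcp_pos()
    print("t%.1f"%robot.current_t(),(x,y),hit,"pos",p.round(2),"F",F.round(2),"T",T.round(3),robot.current_eef_rot().round(4),flush=True)
    return hit,p,F,T
E
python3 - <<'E'
from f import *
robot.move_linear([573,226.7,130],speed=250)
robot.move_linear([573,226.7,101],speed=80)
feel(573,226.7)
E
```

```text
t8.7 (573, 226.7) True pos [572.86 226.83  95.63] F [-1.09  1.48  8.33] T [-0.129 -0.107 -0.039] [-3.1415e+00  2.0000e-04  2.0000e-04]
```

Contact at the rim, with push-back on the +x, −y side. I'll step the other way and repeat.

```bash
python3 - <<'E'
from f import *
c=np.array([573,226.7]); d=np.array([-.65,.76])
for k in range(3):
    robot.move_linear([*c,97.5],speed=25)
    c=c+d*[2.5,1.8,1.5][k]
    hit,p,F,T=feel(*c.round(2),zs=97.5)
    if p[2]<93.5: break
    r=np.array([-T[1]+(-.15)*F[0],T[0]+(-.15)*F[1]])/F[2]; print("contact",r.round(4)) 
    d=-r/np.linalg.norm(r)
E
```

```text
t10.5 (np.float64(571.38), np.float64(228.6)) True pos [571.18 228.56  89.93] F [-1.21 -0.97  7.37] T [ 0.037 -0.059  0.113] [ 3.1411e+00  3.5000e-03 -1.0000e-04]
```

It has dropped to floor height (TCP z 89.9). Release, retreat and check.

```bash
python3 - <<'E'
from f import *
import cv2
robot.move_gripper(0.9); robot.sleep(.3)
robot.move_linear([571.38,228.6,170],speed=80)
robot.move_ptp([400,-100,250],[np.pi,0,0]); robot.sleep(.3); print(robot.current_t())
i=robot.get_image("scene")["img"]; j=robot.get_image("top")["img"]
cv2.imwrite("pics/r.png",np.hstack([cv2.resize(i[210:290,305:405],(400,320),interpolation=2),cv2.resize(j[150:230,145:245],(400,320),interpolation=2)]))
E
```

```text
14.725
```

View pics/r.png

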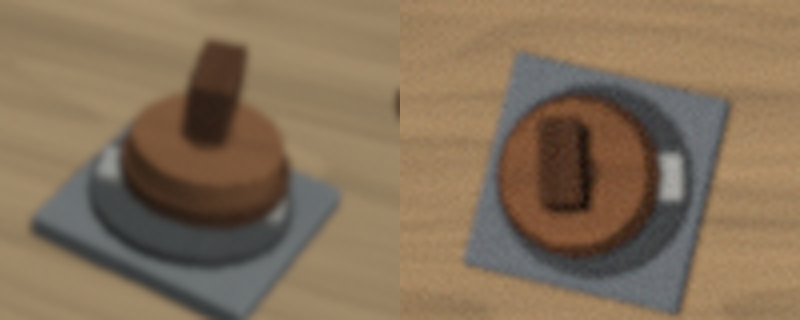

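Both views show the foot inside the rim. I'll check upright and centring numerically before handing in.

```bash
python3 - <<'E'
from bench import robot
from h import *
d=robot.get_image("top"); i=cv2.GaussianBlur(d["img"],(3,3),0).astype(int)
B,G,Rr=i[...,0],i[...,1],i[...,2]; bx=(160,160,62,65)
print("foot z72",circ(d,blob(d,(Rr-B>40),bx),72),"rim z56",circ(d,blob(d,(Rr-B>15),bx),56))
p=np.array([onz(d,q,128)[:2] for q in blob(d,(Rr<90)&(Rr-B>10),(173,170,25,40))[:,0].astype(float)],np.float32)
print("handle",cv2.boundingRect(p),cv2.minAreaRect(p))
s=robot.get_image("scene")
def proj(c,P):
    f=210/np.tan(np.radians(c["fovy"])/2);v=R.from_euler("xyz",c["orientation"]).inv().apply(np.array(P)-c["eye"]);return (v[:2]/v[2]*f+[c["cx"],c["cy"]]).round(1)
for sx in(-28,28):
  for sy in(-14,14): print(sx,sy,[proj(s,[571.3+sx,228.6+sy,z]) for z in(86,128)])
E
```

```text
foot z72 [572.2 226.9  99.4  99.9] rim z56 [573.5 228.3 107.5 108.4]
handle (542, 206, 57, 34) ((570.4071655273438, 222.9242706298828), (55.90314483642578, 32.5549430847168), 0.8576024174690247)
-28 -14 [array([353.8, 231.4]), array([355.7, 217.9])]
-28 14 [array([364.5, 234.1]), array([366.7, 220.5])]
28 -14 [array([348. , 243.5]), array([349.9, 229.6])]
28 14 [array([359.2, 246.4]), array([361.3, 232.5])]
```

```bash
python3 -c "
from bench import robot
print(robot.hand_in())"
```

```text
the job is handed in; nothing more can be done
None
```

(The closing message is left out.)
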